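# Shut the amplifier's cover and lock its quarter-turn fastener

## Task

Swing the open cover of the small metal amplifier housing fully shut, then turn the wing fastener on it clockwise, about a quarter turn, while pressing it down lightly, until it drops home into its locked detent, and let go. The exact angle of the detent must be felt: stop turning as soon as the wing drops and press it fully home, without leaning hard on it or wrenching it past the detent. Leave the small parts lying around the housing where they are.

Things in the scene. Friction and masses are not known exactly. Their poses are not given: they have to be found in the camera images.
- housing: Fixed grey-painted metal housing 130 (x) x 110 (y) x 50 mm high with a hinged cover. Origin: centre of its underside on the desk; x points from the cover's free edge to its hinge (far edge), y along the hinge, z up. Shut, the cover's top face is 54 mm above the desk. A connector sticks out 21 mm from the +y flank.
- cover (a joint): Cover angle in rad: 0 fully shut, positive open (starts at 0.55 to 0.9, its free edge, the one nearer the robot, raised). A stiff hinge holds it where it is left; about 3 N down on the free edge swings it, until it is shut against a rigid stop.
- cover_hinge (a point): Point on the hinge line in the middle of its length, level with the cover's outer face (54 mm above the desk). Does not move when the cover swings (its axes turn with the cover).
- cover_corner (a point): Clear spot to push on beside the wing: on the cover's upper face, 118 mm from the hinge, 12 mm inside the free edge, 38 mm to +y of the cover's middle. Axes turn with the cover: x towards the hinge, z out of its upper face.
- fastener_wing (a point): Centre of the steel fastener's upright wing: 38 long (point x) x 9 thick (y) x 24 mm high (z), on a round hub, diameter 26, 4 mm thick, whose top is 12 mm below this point. It turns about the point's z, mid-width of the cover, 101 mm from the hinge. Cover shut and wing raised: point 79 mm above the desk, 25 mm above the cover, hub 9 mm clear of the cover.
- fastener (a joint): Wing's turn in rad, clockwise from above positive; 0 = wing along the housing's x; starts at 0.05 to 0.15. The detent lies at an unmeasured place between 1.0 and 1.62 that differs every time; the wing falls in within 0.05 rad of it. Turning takes 0.02 to 0.05 N m under a light press; it runs free past the detent to 2.0 if not dropped. Locks only with the cover shut; do not turn it before.
- fastener_drop (a joint): How far the wing has sunk into the cover, m: 0 raised (start), 0.0055 to 0.0085 fully home. A friction seal holds it at any height; about 2.5 N pushes it down. Off the detent a cross bar below meets the sprung receptacle at 0.0005 to 0.0035, different each time and not measured; press 5 to 10 N while turning, and at the detent it drops 5 mm more, on to a floor.
- receptacle_sink (a joint): How far the sprung receptacle under the cover is pushed down, in m: 0 at rest, 1 mm for every 8 N pressed through the fastener. It is damaged beyond 0.0025 (20 N).
- receptacle_twist (a joint): How far the sprung receptacle is wrenched round, in rad: 0 at rest, 0.06 for every 0.1 N m. It is damaged beyond 0.06 either way (0.1 N m).
- cell_1_c (a point): Bystander, to be left alone: dry cell battery, diameter 26, 50 tall, standing upright (mm); point on its axis 5 mm above the desk.
- coax_adaptor_1_c (a point): Bystander, to be left alone: small metal coax adaptor, 18 x 20 x 32 tall, standing (mm); point on its axis 5 mm above the desk.
- dust_cap_1_c (a point): Bystander, to be left alone: round ribbed dust cap, diameter 30, 14 tall (mm); point on its axis 5 mm above the desk.
- usb_stick_c (a point): Bystander, to be left alone: flat black USB stick, 53 x 18 x 9 (mm); point on its axis 5 mm above the desk.
- conn_flange_3_c (a point): Bystander, to be left alone: square-flanged connector, 36 x 36 x 21 tall (mm); point on its axis 5 mm above the desk.
- dust_cap_2_c (a point): Bystander, to be left alone: round ribbed dust cap, diameter 26, 14 tall (mm); point on its axis 5 mm above the desk.
Not all that is in view belongs to the job. There is more than one size of the housing; the job needs the larger.

How it is judged:
By the outcome, as a careful person would: the job done as asked, in the order asked, and still so for the second after the job is handed in, with the robot touching nothing.
It also fails if it takes over 72 s, if anything falls off the work surface, if the arm or the gripper's body presses on something with over 40 N, if the wrist force passes 120 N, or if a joint passes its speed limit or range.

## Robot

A 6-joint arm with a two-finger parallel gripper is mounted at the origin on a cart in front of the work surface, level with it; the furniture and walls round the work are solid. World frame = base frame: x ahead of the robot, y to its left, z up, the work surface at z = 0. Lengths are in m, angles in rad, forces in N, time in s.
With the tool pointing down it reaches from about 0.325 to 0.9 m from the base axis. Payload 6.1 kg.
Tool frame: the origin (TCP) lies between the finger pads; the fingertips stand 11 mm ahead of it and the grasp point (between the pads) lies 8 mm behind it (bot.tcp_to_tips is the distance from the TCP to the fingertips, in m); z points along the fingers, y is the direction in which the jaws open and shut (so a half turn about z gives the same grasp; the last joint's range is limited). The gripper opens to 87 mm and grips with 3 to 60 N. Pads are 19 mm wide; open, the fingers measure 117 mm over their backs; the gripper's body (75 mm by 190 mm) begins 51 mm behind the grasp point.
Start: joints at [1.172, 0.22, 1.526, -0, 1.395, -0.126], TCP at [0.168, 0.602, 0.234] pointing down, gripper open.
Joint ranges: [-2.98, 2.98], [-0.91, 2.08], [0.09, 2.57], [-1.24, 4.39], [0.2, 2.65], [-2.68, 2.68]. Speed limits (rad/s): [2.57, 2.57, 3.01, 3.14, 3.14, 3.14].

## Interface

Orientations are given as a unit quaternion [w, x, y, z].
In Python, from rig import bot gives the robot as it stands. Calls block until the motion is done:
- bot.movep(position, orientation): joint-space move of the TCP to a pose.
- bot.move_l(position, orientation=None, velocity=0.15, max_force=None): straight line of the TCP; orientation=None keeps the orientation; velocity is the mean speed in m/s. With max_force (N) it stops when the force on the tool has changed by that much, and returns True; else False.
- bot.move_j(angles): joint-space move.
- bot.release() and bot.close(grasp_force=None): open the fingers fully, or close them until they stop; grasp_force is the grip in N (None keeps the last).
- bot.wait(seconds).
- bot.solve_ik(position, orientation): joint angles nearest the present ones, or None.
- bot.snapshot(name): name is "scene" or "top" or "wrist"; returns a dict with "pixels" (480x640x3 uint8, blue, green, red), "z_map" (480x640 float32, m along the optical axis (not along the pixel's ray), 0 where there is no reading), "fx", "fy", "cx", "cy" (pixels), "world_to_cam" (4x4, takes a point from world to camera coordinates). Camera axes: x right, y down, z forward; pixel columns grow to the right and rows downward; lengths in m; the calibration is good to about 2 mm. A picture is of the moment at which its call begins.
A pose or a line that the arm cannot do raises bot.PlanningError and nothing moves.
- bot.sign_off(): hands the job in, once; it reports no verdict.
Readings, each from a call of its own:
- bot.current_time(): time.
- bot.current_joint_positions(): joint angles.
- bot.current_joint_velocities(): joint speeds.
- bot.current_effort(): joint torques, N m.
- bot.current_eef_pos(): TCP position.
- bot.current_tool_rot(): TCP orientation.
- bot.current_wrist_force(): force on the tool from outside, world axes, zero at the start.
- bot.current_ft_torque(): the same for the moment, N m.
- bot.current_opening(): finger opening in m.
Only numpy, scipy, OpenCV 4.12 (cv2) and the standard library are available. Lean on these libraries where they do the work, as an engineer would, in place of code of your own. Each camera call takes 0.05 s, during which the arm holds its last target. There are 200 camera calls.

## Working session

There is one attempt and no reset: what is moved stays moved. The work goes in short steps, each a Python script; the robot and the scene stay as the last script left them, time stands still between calls to the robot, and variables do not carry over. Pictures are saved under pics/ and viewed, on a budget of 10 in all, crops included, one or two more only if the job needs it, and the job is handed in when it is done.

```bash
mkdir -p pics; ls
cat > h.py <<'E'
import numpy as np, cv2
from rig import bot
def snap(cam,name):
    s=bot.snapshot(cam); cv2.imwrite(f'pics/{name}.png',s['pixels']); np.savez(f'pics/{name}.npz',**{k:np.asarray(v) for k,v in s.items()}); return s
def world(s,u,v,z=None):
    z=float(s['z_map'][int(v),int(u)]) if z is None else z
    p=np.array([(u-s['cx'])/s['fx']*z,(v-s['cy'])/s['fy']*z,z,1])
    return (np.linalg.inv(s['world_to_cam'])@p)[:3]
def cloud(s):
    v,u=np.mgrid[0:480,0:640]; z=s['z_map']
    P=np.stack([(u-s['cx'])/s['fx']*z,(v-s['cy'])/s['fy']*z,z,np.ones_like(z)],-1)
    W=(P@np.linalg.inv(s['world_to_cam']).T)[...,:3]; W[z<=0]=np.nan; return W
E
python3 - <<'E'
from h import *
for c in('scene','top'):
    s=snap(c,c+'0'); print(c,s['fx'],np.linalg.inv(s['world_to_cam']).round(3).tolist())
print(bot.current_time(),bot.current_tool_rot())
E
```

```text
pics
scene 588.2653537811691 [[0.659, -0.434, 0.614, 0.011], [-0.752, -0.384, 0.536, -0.489], [0.003, -0.815, -0.58, 0.595], [0.0, 0.0, 0.0, 1.0]]
top 497.2664821667674 [[-0.02, -0.997, 0.07, 0.497], [-1.0, 0.022, 0.019, -0.012], [-0.021, -0.07, -0.997, 0.934], [0.0, 0.0, 0.0, 1.0]]
0.1 [-2.33408770e-04  1.35982198e-01  9.90710847e-01 -8.96928756e-04]
```

View pics/scene0.png

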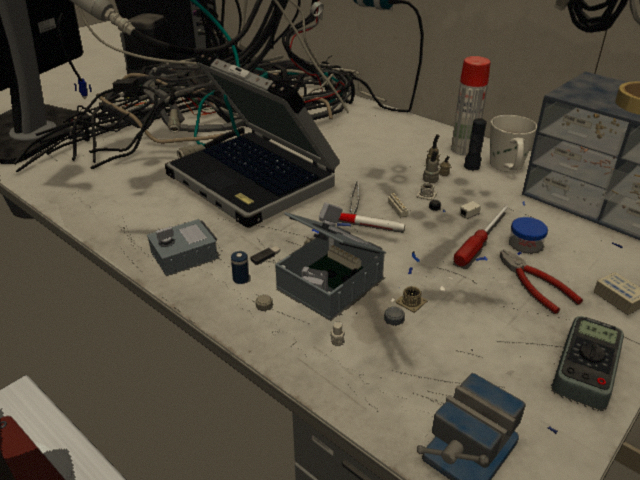

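View pics/top0.png

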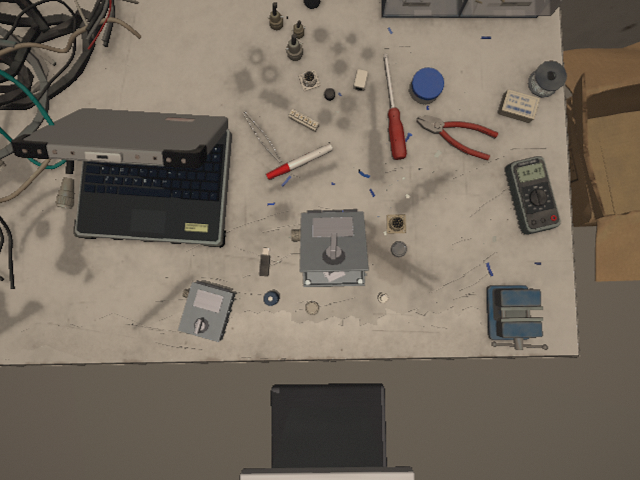

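Top view: the larger housing is at px (300–368, 210–286), with the cover raised towards the robot and the wing at about (334,245). The hinge edge is at row ~211 and the connector on the left (+y). The smaller housing at (207,310) is a decoy.

Run:
```python
from h import *
s=dict(np.load('pics/top0.npz')); W=cloud(s)
im=s['pixels'][195:300,255:420]; cv2.imwrite('pics/crop0.png',cv2.resize(im,None,fx=4.8,fy=4.8,interpolation=cv2.INTER_CUBIC))
for v in range(206,292,4): print(v,[tuple((W[v,u]*1000).round().astype(int)) if np.isfinite(W[v,u,0]) else None for u in (305,318,334,350,362)])
# cover plane fit
R=W[212:268,302:366].reshape(-1,3); R=R[np.isfinite(R[:,0])&(R[:,2]>.045)]
rng=np.random.default_rng(0);best=None
for _ in range(500):
    a=R[rng.choice(len(R),3,False)];n=np.cross(a[1]-a[0],a[2]-a[0]);n/=np.linalg.norm(n)+1e-12
    m=abs((R-a[0])@n)<.002
    if best is None or m.sum()>best.sum():best=m
Q=R[best];c=Q.mean(0);n=np.linalg.svd(Q-c)[2][2];n*=np.sign(n[2]);print('plane',c,n,'angle',np.arccos(n[2]),best.sum(),len(R))
# pointcloud rect of all inliers in whole area
A=W[200:292,290:376].reshape(-1,3);A=A[np.isfinite(A[:,0])];A=A[(abs((A-c)@n)<.002)&(A[:,2]>.045)]
h=np.cross(n,[0,0,1]);h/=np.linalg.norm(h);print('hinge dir',h)
print(cv2.minAreaRect((A[:,:2]*1000).astype(np.float32)))
e=np.cross(h,n); print('extent',np.percentile((A-c)@h,[0,1,99,100]),np.percentile((A-c)@e,[0,1,99,100]),e)
```

```text
206 [(np.int64(641), np.int64(31), np.int64(0)), (np.int64(640), np.int64(6), np.int64(2)), (np.int64(640), np.int64(-24), np.int64(-1)), (np.int64(639), np.int64(-54), np.int64(0)), (np.int64(638), np.int64(-77), np.int64(-1))]
210 [(np.int64(633), np.int64(31), np.int64(-1)), (np.int64(625), np.int64(5), np.int64(54)), (np.int64(624), np.int64(-23), np.int64(54)), (np.int64(623), np.int64(-52), np.int64(53)), (np.int64(631), np.int64(-77), np.int64(-3))]
214 [(np.int64(618), np.int64(28), np.int64(58)), (np.int64(617), np.int64(5), np.int64(59)), (np.int64(616), np.int64(-23), np.int64(57)), (np.int64(615), np.int64(-51), np.int64(59)), (np.int64(615), np.int64(-73), np.int64(58))]
218 [(np.int64(610), np.int64(29), np.int64(59)), (np.int64(609), np.int64(5), np.int64(63)), (np.int64(608), np.int64(-23), np.int64(64)), (np.int64(608), np.int64(-51), np.int64(64)), (np.int64(607), np.int64(-72), np.int64(65))]
222 [(np.int64(602), np.int64(28), np.int64(69)), (np.int64(601), np.int64(5), np.int64(68)), (np.int64(601), np.int64(-23), np.int64(68)), (np.int64(600), np.int64(-50), np.i
[... 3738 characters left out ...]
p.int64(-4)), (np.int64(487), np.int64(-73), np.int64(-4))]
290 [(np.int64(482), np.int64(34), np.int64(1)), (np.int64(482), np.int64(9), np.int64(3)), (np.int64(481), np.int64(-21), np.int64(-3)), (np.int64(480), np.int64(-50), np.int64(0)), (np.int64(480), np.int64(-73), np.int64(0))]
plane [ 0.56928604 -0.02058568  0.09146072] [0.58926971 0.00211782 0.80793361] angle 0.6301593580518859 3004 3526
hinge dir [ 0.00359396 -0.99999354  0.        ]
((569.8158569335938, -18.887924194335938), (111.98592376708984, 111.85221862792969), 0.20310449600219727)
extent [-0.05762414 -0.05619458  0.05310767  0.05423247] [-0.07001545 -0.06640568  0.06629034  0.06773297] [-0.8079284  -0.00290368  0.58927352]
```

View pics/crop0.png

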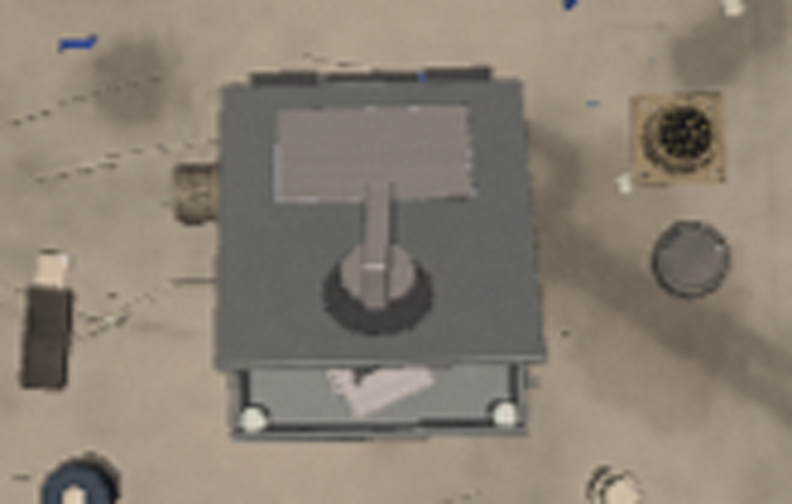

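Crop: the cover plane is at 0.63 rad, with the hinge at x≈0.621, mid y≈-0.019 and yaw≈0. The extents match 130×110 mm. The wing lies along x at y≈-0.020. Next I shut the cover.

```bash
cat >> h.py <<'E'
from scipy.spatial.transform import Rotation as Rot
def Q(th):  # tool down, jaws along y, turned clockwise (from above) by th
    x,y,z,w=(Rot.from_euler('z',-th)*Rot.from_quat([0,1,0,0])).as_quat(); return [w,x,y,z]
E
python3 - <<'E'
from h import *
for th in (0,.1,1.7,-np.pi,-np.pi+1.7):
    r=bot.solve_ik([.52,-.02,.08],Q(th)); print(th,None if r is None else np.round(r,2))
bot.movep([.30,.32,.25],Q(0)); bot.close(10)
print(bot.current_time())
bot.movep([.530,.019,.19],Q(0))
f0=np.array(bot.current_wrist_force())
a=bot.move_l([.530,.019,.140],velocity=.1,max_force=10)
b=bot.move_l([.506,.019,.075],velocity=.06,max_force=15)
print(a,b,bot.current_eef_pos(),np.array(bot.current_wrist_force())-f0)
c=bot.move_l([.505,.019,.061],velocity=.02,max_force=10)
print(c,bot.current_eef_pos(),np.array(bot.current_wrist_force())-f0,bot.current_time())
E
```

```text
0 [-0.19  0.14  1.93 -0.    1.07 -1.76]
0.1 [-0.19  0.14  1.93 -0.    1.07 -1.66]
1.7 [-0.19  0.14  1.93 -0.    1.07 -0.06]
-3.141592653589793 [-0.19  0.14  1.93 -0.    1.07  1.38]
-1.4415926535897932 None
2.8167
False False [0.5063084  0.01900021 0.07532377] [-1.28999878  0.68978539 -1.59639678]
True [0.5055768  0.01895492 0.06527672] [-3.83175951  0.26529975  6.13354396] 6.7417
```

Run:
```python
from h import *
bot.move_l([.505,.019,.12],velocity=.15); bot.movep([.49,-.02,.21],Q(.1)); bot.release()
print(bot.current_time(), np.round(bot.current_wrist_force(),2))
s=snap('wrist','w1'); t=snap('top','t1'); print(np.linalg.inv(s['world_to_cam']).round(3).tolist(),s['fx'])
W=cloud(s)
m=np.isfinite(W[...,0])&(abs(W[...,0]-.53)<.09)&(abs(W[...,1]+.02)<.06)
P=W[m]; c=P[(P[:,2]>.045)&(P[:,2]<.062)]; A=np.c_[c[:,:2],np.ones(len(c))]; print('cover',np.linalg.lstsq(A,c[:,2],rcond=None)[0],np.median(c[:,2]))
w=P[P[:,2]>.085]; print('wing top',len(w),np.median(w[:,2]),cv2.minAreaRect((w[:,:2]*1000).astype(np.float32)))
h=P[(P[:,2]>.063)&(P[:,2]<.072)]; print('hub',len(h),cv2.minAreaRect((h[:,:2]*1000).astype(np.float32)))
```

```text
9.2583 [-0.24 -0.33 -0.9 ]
[[0.101, 0.961, 0.257, 0.419], [0.995, -0.097, -0.025, -0.013], [0.001, 0.258, -0.966, 0.362], [0.0, 0.0, 0.0, 1.0]] 339.7972982842184
cover [0.00213545 0.00114152 0.05328863] 0.054470396364945495
wing top 96106 0.3049258483231627 ((492.6528015136719, -21.875099182128906), (125.3452377319336, 84.70553588867188), 84.23388671875)
hub 327 ((512.953857421875, -20.22559356689453), (24.742706298828125, 30.641334533691406), 85.30883026123047)
```

View pics/w1.png

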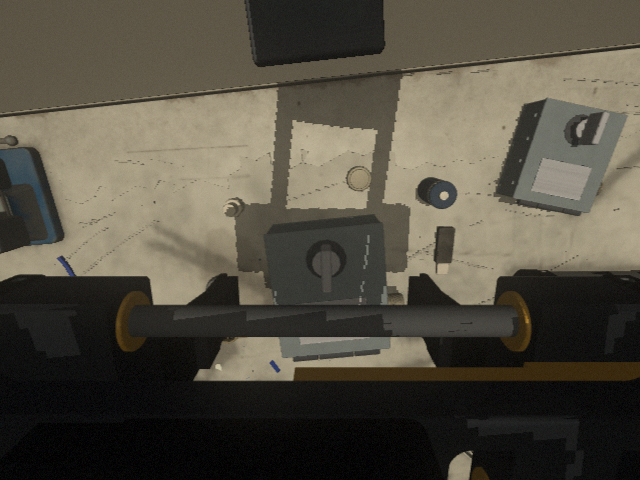

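Wrist view: the cover is shut and flat (54.5 mm everywhere). The wing is at about px (326,265), clear between the fingers. Next I fit the wing top with the right height gate, using both cameras.

Run:
```python
from h import *
for n in('w1','t1'):
    s=dict(np.load(f'pics/{n}.npz')); W=cloud(s)
    m=np.isfinite(W[...,0])&(abs(W[...,0]-.52)<.05)&(abs(W[...,1]+.02)<.04)
    for lo,hi in((.084,.098),(.063,.071)):
        k=m&(W[...,2]>lo)&(W[...,2]<hi); P=W[k]
        if len(P)<5: print(n,'few');continue
        v,u=np.nonzero(k); print(n,lo,len(P),np.median(P[:,2]),cv2.minAreaRect((P[:,:2]*1000).astype(np.float32)),'px',u.min(),u.max(),v.min(),v.max())
s=dict(np.load('pics/w1.npz')); cv2.imwrite('pics/w1c.png',cv2.resize(s['pixels'][205:305,255:395],None,fx=5.5,fy=5.5,interpolation=cv2.INTER_CUBIC))
```

```text
w1 0.084 462 0.0911669974600963 ((516.2996215820312, -20.636892318725586), (8.897393226623535, 38.13514709472656), 86.13050079345703) px 320 331 248 292
w1 0.063 326 0.06739953328184917 ((514.6695556640625, -22.020837783813477), (29.63813591003418, 25.579017639160156), 28.842775344848633) px 312 339 244 275
t1 few
t1 few
```

View pics/w1c.png

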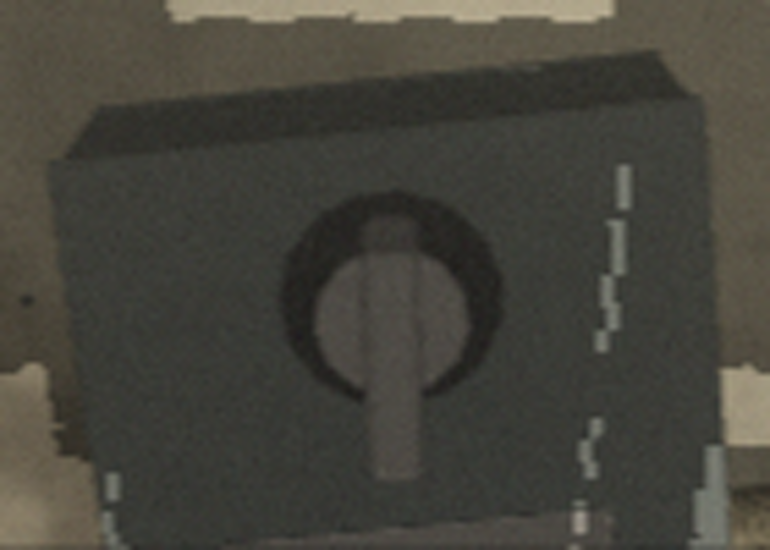

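The wing top measures 8.9×38.1 mm at z=91.2 mm, which matches. Its centre is ≈(0.5165,-0.0206), with a turn of ≈0.068.

```bash
cat >> h.py <<'E'
def F(n=5):
    a=[]
    for _ in range(n): a.append(np.r_[bot.current_wrist_force(),bot.current_ft_torque()]); bot.wait(.01)
    return np.mean(a,0)
E
python3 - <<'E'
from h import *
X,Y=.5168,-.0206
bot.movep([X,Y,.13],Q(.068)); bot.move_l([X,Y,.0795],velocity=.08,max_force=8)
f0=F(); np.save('f0.npy',f0); print(bot.current_eef_pos(),f0.round(2))
bot.close(20); bot.wait(.1); print(bot.current_opening(),(F()-f0).round(3))
z=.0795
for i in range(16):
    z-=.0003; bot.move_l([X,Y,z],velocity=.02); f=F()-f0; print(round(z,4),f.round(2),round(bot.current_eef_pos()[2],5))
    if f[2]>7: break
print(bot.current_time())
E
```

```text
[ 0.51721277 -0.02067191  0.07985435] [0.16 0.27 0.37 0.02 0.   0.01]
0.008811932274706075 [ 0.284  2.465  0.268  0.476 -0.004 -0.006]
0.0792 [-0.28  3.95  0.74  0.75 -0.   -0.01] 0.0792
0.0789 [ 0.06  4.92  1.32  0.95 -0.02  0.01] 0.07886
0.0786 [-0.25  4.75  0.74  0.95 -0.02 -0.03] 0.07858
0.0783 [-0.4   5.22  1.21  0.95  0.04 -0.02] 0.07836
0.078 [-0.39  5.03  2.71  0.99  0.1  -0.01] 0.07819
0.0777 [-1.4   5.09  3.75  1.    0.22 -0.  ] 0.07803
0.0774 [-1.5   4.72  4.32  1.01  0.31 -0.  ] 0.07788
0.0771 [-2.46  5.12  5.53  1.01  0.4  -0.01] 0.07769
0.0768 [-2.62  5.14  6.96  1.    0.5  -0.01] 0.07753
0.0765 [-3.02  5.51  7.98  1.05  0.6  -0.02] 0.07737
14.9083
```

Gripped at 8.8 mm opening, and the sprung contact is felt at about 1.2 mm of sink (slope ~7–8 N/mm). Now I turn in small steps, holding ~8 N, trimming out the lateral force and watching for the drop.

Run:
```python
from h import *
f0=np.load('f0.npy'); X,Y,z,th=.5168,-.0206,.0765,.068
t0=bot.current_time(); zl=bot.current_eef_pos()[2]; dropped=False
while th<1.68 and bot.current_time()-t0<26:
    th+=.03; bot.move_l([X,Y,z],Q(th)); f=F(4)-f0; p=bot.current_eef_pos()
    print(round(th,3),f.round(2),round(p[2],5),round(bot.current_time(),1))
    if f[2]<4.5 or p[2]<zl-.0012: dropped=True; break
    if abs(f[5])>.12 or np.hypot(*f[:2])>14: print('guard'); break
    X+=np.clip(f[0]*4e-5,-3e-4,3e-4); Y+=np.clip(f[1]*4e-5,-3e-4,3e-4); z+=np.clip((f[2]-8)*6e-5,-1e-4,1e-4)
    zl=p[2]
print('dropped',dropped,X,Y,z,th,bot.current_time()); np.save('st.npy',[X,Y,z,th])
```

```text
0.098 [-3.6   5.95  7.62  1.04  0.59  0.02] 0.07736 15.2
0.128 [-2.99  4.74  7.61  0.94  0.52  0.01] 0.0774 15.5
0.158 [-2.55  4.25  6.96  0.85  0.45 -0.  ] 0.07742 15.8
0.188 [-2.27  4.04  7.06  0.78  0.43  0.04] 0.0774 16.0
0.218 [-2.69  4.01  7.36  0.71  0.41  0.02] 0.07739 16.3
0.248 [-1.89  3.33  7.09  0.64  0.37  0.04] 0.07741 16.6
0.278 [-1.49  2.56  7.65  0.59  0.37  0.02] 0.07738 16.9
0.308 [-1.79  2.59  6.74  0.54  0.29 -0.01] 0.0774 17.2
0.338 [-1.41  2.68  7.63  0.53  0.3   0.02] 0.07738 17.5
0.368 [-1.72  2.43  6.97  0.43  0.31  0.02] 0.07741 17.7
0.398 [-1.45  1.93  7.76  0.47  0.29  0.02] 0.07738 18.0
0.428 [-1.36  1.89  7.18  0.4   0.24  0.01] 0.07736 18.3
0.458 [-1.35  1.85  7.22  0.38  0.23  0.04] 0.07737 18.6
0.488 [-1.32  1.87  7.68  0.34  0.21  0.03] 0.07737 18.9
0.518 [-0.81  1.84  6.81  0.33  0.19  0.03] 0.07736 19.2
0.548 [-0.86  1.19  7.75  0.32  0.18  0.03] 0.07736 19.4
0.578 [-0.63  1.61  7.39  0.31  0.17  0.01] 0.07737 19.7
0.608 [-0.49  1.67  7.65  0.27  0.17  0.01] 0.07738 20.0
0.638 [-0.61  1.27  7.78  0.25  0.16  0.04] 0.07738 20.3
0.668 [-0.73  1.21  
[... 216 characters left out ...]
0.42  0.97  7.77  0.23  0.14 -0.01] 0.07736 21.7
0.818 [-0.09  1.12  7.96  0.22  0.08  0.01] 0.07737 22.0
0.848 [-0.16  1.2   7.7   0.22  0.08  0.03] 0.07736 22.3
0.878 [0.57 0.93 7.47 0.19 0.08 0.01] 0.07734 22.6
0.908 [0.32 0.36 7.51 0.19 0.09 0.02] 0.07734 22.8
0.938 [-0.01  0.93  8.14  0.17  0.1   0.01] 0.07732 23.1
0.968 [-0.16  0.96  7.84  0.15  0.06  0.02] 0.07736 23.4
0.998 [0.06 1.34 7.47 0.16 0.05 0.02] 0.07735 23.7
1.028 [-0.1   0.89  7.58  0.13  0.04 -0.01] 0.07729 24.0
1.058 [ 0.67  0.77  6.73  0.12 -0.05  0.  ] 0.07722 24.3
1.088 [ 4.8  -1.48  1.64 -0.3  -0.82 -0.04] 0.07639 24.5
dropped True 0.5154979190746949 -0.01797077038364133 0.07543261248527143 1.0880000000000007 24.5417
```

The drop was felt at ~1.09 rad (force 7→1.6 N). I stop turning and press home gently.

Run:
```python
from h import *
f0=np.load('f0.npy'); X,Y,z,th=np.load('st.npy')
f=F(4)-f0
for i in range(28):
    X+=np.clip(f[0]*4e-5,-2e-4,2e-4); Y+=np.clip(f[1]*4e-5,-2e-4,2e-4)
    z-=.0003; bot.move_l([X,Y,z],Q(th),velocity=.02); f=F(4)-f0; print(round(z,4),f.round(2),round(bot.current_eef_pos()[2],5))
    if f[2]>9 or abs(f[5])>.1: break
print(bot.current_time()); np.save('st.npy',[X,Y,z,th])
```

```text
0.0751 [ 5.64 -2.09  1.6  -0.42 -0.96 -0.01] 0.07586
0.0748 [ 5.45 -2.34  1.2  -0.43 -0.91 -0.06] 0.07545
0.0745 [ 5.26 -1.97  1.72 -0.42 -0.95 -0.03] 0.07499
0.0742 [ 4.6  -2.56  1.82 -0.48 -0.92 -0.03] 0.07461
0.0739 [ 4.95 -2.21  1.5  -0.49 -0.92 -0.04] 0.07422
0.0736 [ 4.42 -2.8   1.33 -0.52 -0.89 -0.03] 0.07385
0.0733 [ 4.26 -2.55  1.34 -0.49 -0.89 -0.02] 0.07346
0.073 [ 4.11 -2.6   2.69 -0.6  -0.81 -0.03] 0.07319
0.0727 [ 3.33 -3.09  4.75 -0.62 -0.59 -0.02] 0.07295
0.0724 [ 2.95 -2.81  5.77 -0.55 -0.48 -0.02] 0.07271
0.0721 [ 1.66 -2.76  7.31 -0.49 -0.34 -0.04] 0.07252
0.0718 [ 1.5  -2.06  8.22 -0.42 -0.21 -0.01] 0.07235
0.0715 [ 0.7  -1.72  9.46 -0.34 -0.11 -0.01] 0.07215
28.2583
```

It bottoms on the floor 5.1 mm below the earlier contact height. I ease off, let go, retreat and check.

Run:
```python
from h import *
f0=np.load('f0.npy'); X,Y,z,th=np.load('st.npy')
bot.move_l([X,Y,.0725],Q(th),velocity=.02); print((F()-f0).round(2))
bot.release(); print((F()-f0).round(2)); bot.move_l([X,Y,.12],velocity=.08); bot.move_l([X-.03,Y,.21],Q(th)); bot.wait(.2)
s=snap('wrist','w2'); W=cloud(s)
m=np.isfinite(W[...,0])&(abs(W[...,0]-.52)<.05)&(abs(W[...,1]+.02)<.04)
for lo,hi in((.078,.098),(.048,.056)):
    P=W[m&(W[...,2]>lo)&(W[...,2]<hi)]; print(lo,len(P),np.median(P[:,2]),cv2.minAreaRect((P[:,:2]*1000).astype(np.float32)))
bot.movep([.35,.25,.25],Q(0)); snap('top','t2'); a=cv2.imread('pics/t2.png')[195:320,235:425]; cv2.imwrite('pics/t2c.png',cv2.resize(a,None,fx=4,fy=4)); print(bot.current_time())
```

```text
[ 1.8  -1.87  6.75 -0.38 -0.33 -0.01]
[-0.44 -0.41 -0.54 -0.1   0.04 -0.02]
0.078 474 0.08483760491758632 ((516.174072265625, -19.86541175842285), (9.144055366516113, 37.05015182495117), 27.495378494262695)
0.048 6286 0.05450389181607057 ((528.1408081054688, -19.988361358642578), (83.60665893554688, 79.97074890136719), 0.0032757106237113476)
33.0
```

View pics/t2c.png

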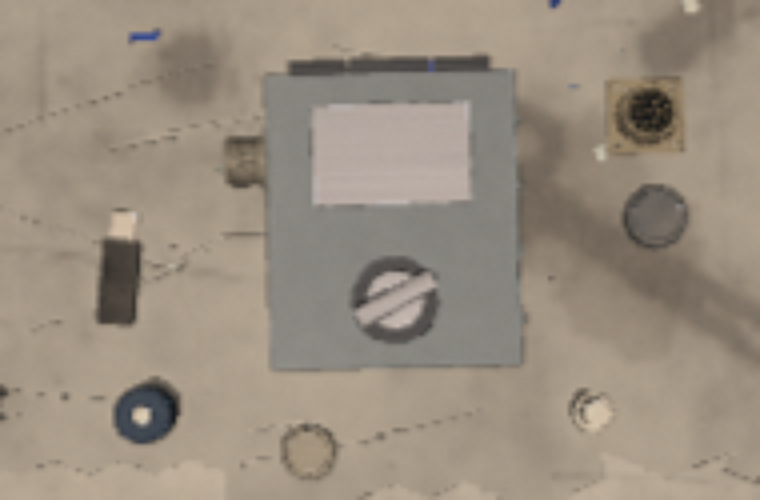

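View pics/w2.png

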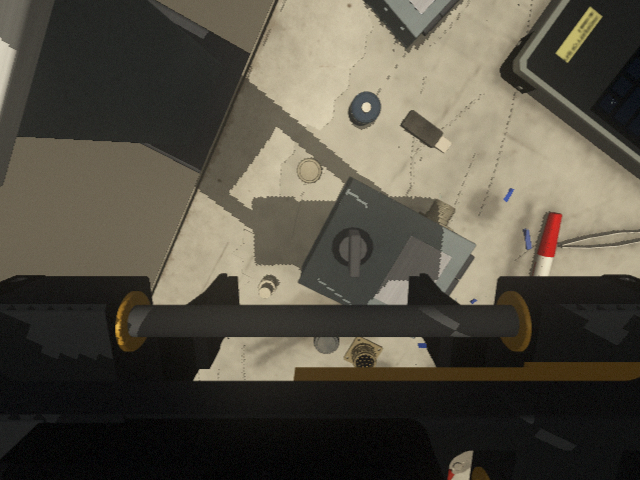

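Both views agree. The cover is shut (54.5 mm), and the wing sits at ~1.09 rad, 6.3 mm lower than before. The bystanders look unmoved. Handing in.

```bash
python3 -c "
from rig import bot
bot.sign_off()"
```

```text
the job is handed in; nothing more can be done
```

The cover is shut and the wing fastener is locked home. I handed the job in at about 33 s of the 72 s allowed, with the arm clear of everything.

- **Cover:** I pushed it shut with closed fingertips at the clear spot beside the wing until it met its stop. It then measured flat at 54.5 mm, against 54 mm expected.
- **Turning:** I gripped the wing, pressed with about 7–8 N and turned it clockwise in 0.03 rad steps. The drop was felt at about 1.09 rad, when the force fell from about 7 N to 1.6 N, and I stopped turning there.
- **Pressing home:** I pressed the wing down until it met the floor, 5.1 mm lower, with a peak of about 9.5 N. I then eased off and let go.

**Last checks:** The wing top went from 91.2 mm to 84.8 mm, about 6.3 mm of sink, which is inside the 5.5–8.5 mm range for fully home. Its camera angle was about 1.09 rad, matching the felt detent. The measured twist stayed at or below 0.06 N m. In the last pictures the small parts looked unmoved.

**Disagreement:** My first estimate of the wing's position was off by 1–3 mm. This showed as up to about 7 N of sideways force during the turn, which I trimmed out as it went. About 6 N came back briefly at the drop and faded as the wing went home.

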